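# Fit the slicing board back into its crumb box

### The arm

A 6-joint arm with a two-finger parallel gripper is mounted at the origin on the work surface. World frame = base frame: x ahead of the robot, y to its left, z up, the work surface at z = 0. Lengths are in m, angles in degrees, forces in N, time in s.
With the tool pointing down it reaches from about 0.425 to 1.125 m from the base axis. Payload 14.9 kg.
Tool frame: the origin (TCP) lies at the very end of the fingers, on their centre line; the grasp point (between the pads) lies 19 mm behind it (bot.grip_depth is the z of the grasp point in the tool frame, in m); z points along the fingers, y is the line along which they close (so a half turn about z gives the same grasp; the last joint's range is limited). The gripper opens to 91 mm and grips with 3 to 60 N. Pads are 32 mm wide; open, the fingers measure 118 mm over their backs; the gripper's body (76 mm by 178 mm) begins 60 mm behind the grasp point.
Start: joints at [65.415, 21.709, 99.362, -0, 58.929, -1.908], TCP at [0.27, 0.646, 0.214] pointing down, gripper open.
Joint ranges: [-158.91, 158.91], [-42.39, 125.64], [0.06, 152.35], [-60.88, 240.88], [17.5, 164.5], [-176.32, 176.32]. Speed limits (degrees/s): [108.29, 108.29, 136.94, 180, 180, 180].

### API

Orientations are given as a 3x3 rotation matrix whose columns are the frame's x, y, z axes.
In Python, from rig import bot gives the robot as it stands. The module is installed in compiled form; this text tells all that it offers.
- The arm moves only by the shell command python3 -m handwheel 'ROWS'. ROWS is JSON, a list of rows, each an object with "delta_pos": the shift along the tool's x, y, z in cm, a list of three; "delta_rot": the turn, a rotation vector about the tool's x, y, z in rad, a list of three; "gripper": the opening, from 0 (shut) to 1 (fully open). In form: [{"delta_pos": [x, y, z], "delta_rot": [ax, ay, az], "gripper": gripper}, ...]. A call has 1 to 20 rows; each row shifts and turns the commanded pose from where the row before left it, along the tool's axes as they then stand; what a row does not reach is not made up. A row lasts 1/8 s, in which the tool goes at most 62.5 mm and 10.7 degrees, less where a joint would pass 70% of its speed; a pose out of reach is approached as far as the arm can. A call is refused whole if a number of a shift passes 6.25 or a number of a turn 0.188, either way. A call with a gripper value outside its range is refused whole. The fingers move at their own pace and stop on an object; the grip force is fixed at half the most. Time passes only in rows, so rows that do not move let the fingers close. It gives the time, the measured TCP pose, the force, the opening and the grip force at its end, in the units of the state.
- bot.observe(): the state, without advancing time (a new reading comes with each control period).
- bot.grab_frame(name): name is "scene" or "top" or "wrist"; returns a dict with "img" (420x560x3 uint8, red, green, blue), "fx", "fy", "cx", "cy" (pixels), "R" (3x3) and "t" (3): a world point X has camera coordinates R X + t. Camera axes: x right, y down, z forward; pixel columns grow to the right and rows downward; lengths in m; the calibration is good to about 2 mm. A picture is of the moment at which its call begins. There is no depth.
- bot.finish_job(): hands the job in; it is judged then, once.
Trained networks look in the newest picture that a camera, given by its name, has taken for a name from the list of things; names that differ only in an ending like _2 or _b are one class to them, and where a whole thing is asked for, a point or a joint stands for the part that bears it (a point fixed in the world has none). Each returns a list of dicts, best first, with "conf" (0 to 1); they miss things now and then, are a little off and sometimes report something else, mostly with a low value. They report only what shows in the picture. A call takes as long as a camera call. They do not tell look-alikes from the thing itself.
- bot.boxes_of(camera, name): "rect" ([left, top, right, bottom] as shares, 0 to 1, of the picture: columns of its width, rows of its height, round what is visible of it).
The state is a dict: "time": time; "joint_positions": joint angles; "joint_vel": joint speeds; "effort": joint torques, N m; "eef_pos": TCP position; "orientation": TCP orientation; "wrist_force": force on the tool from outside, world axes, zero at the start; "torque": the same for the moment, N m; "finger_gap": opening from 0.0 (shut) to 1.0 (fully open); "grasp_force": force on a finger pad.
Only numpy, scipy, OpenCV 4.12 (cv2) and the standard library are available. Lean on these libraries where they do the work, as an engineer would, in place of code of your own. Each camera call takes 0.05 s, during which the arm holds its last target. There are 200 camera calls.

### The job

Draw the slicing board out from under the riser and put it down flat on the counter with its middle bar out in the open, letting go of it. Then take it up again, tilt it through the opening of the crumb box with its plain end going in under the wide rail, lay it flat on the ledges and slide it fully home against the narrow-rail end, so that both its ends are tucked under the rails. Let go, and leave the other goods on the counter and the riser where they are.

Things in the scene. Friction and masses are not known exactly. Their poses are not given: they have to be found in the camera images.
- board: Slicing board: loose pale wooden plate, 200 mm (its x) by 112 mm (y), 8 mm thick, 0.15 to 0.3 kg, with two upright bars on top, each 74 mm long across it (along y). Origin: centre of its underside; +x points to the plain end, -x to the end with the end bar. At the start it lies flat on the counter, 120 mm of it under the riser, its end-bar end sticking out towards the robot.
- mid_bar (a point): Centre of the board's middle bar: 16 mm wide (x), 74 mm long (y), standing 34 mm above the plate, in the middle of the board. The point is 25 mm above the board's underside, 17 mm above the plate's top face. Axes as the board's. At the start it is about 20 mm behind the riser's front edge, under the shelf.
- end_bar (a point): Centre of the board's end bar: 10 mm wide (x), 74 mm long (y), standing 30 mm above the plate. The point is 23 mm above the board's underside, 82 mm to -x of the middle bar, 18 mm in from the board's end. Axes as the board's. At the start it is in the open, about 62 mm in front of the riser's front edge.
- crumb_box: Open wooden box fixed to the counter, outside 246 (x) x 138 (y) x 64 mm high, walls 10 mm, inside 226 x 118 mm (3 mm play at each side of the board). Origin: centre of its underside, on the counter. Its x points away from the robot, turned up to 0.35 rad. The opening between its two rails is 179 mm long, shorter than the board. Stands left or right, the riser on the other side.
- box_mid (a point): Middle of the crumb box at ledge height, 30 mm above the counter; axes as the box's. A ledge 12 mm wide runs inside along each long wall, its top 30 mm above the counter. Home, the board lies flat on both ledges, its plain end to +x, against or nearly touching the -x end wall, its middle bar 13 mm to -x of this point.
- wide_rail (a point): Middle of the inner edge of the wide rail's underside, at the box's +x end. The rail overhangs the inside by 36 mm from the end wall; 8 mm thick, underside 56 mm and top 64 mm above the counter, so 26 mm are free between ledge and rail. The board's plain end fits under it; the end bar is too tall to. Axes as the box's.
- narrow_rail (a point): Middle of the inner edge of the narrow rail's underside, at the box's -x end. The rail overhangs the inside by 11 mm from the end wall, at the same heights and thickness as the wide rail. With the plain end pushed fully under the wide rail, the board's other end clears this rail by up to 15 mm as it comes down flat. Axes as the box's.
- riser: Low plank shelf fixed to the counter: 200 mm deep (x), 260 mm wide (y), 12 mm thick, top 70 mm and underside 58 mm above the counter, on two side legs with inner faces 205 mm apart; open at front and back. Origin: on the counter under the middle of its front edge; x runs back from that edge, away from the robot. Stands left or right.
- loaf: A bystander to leave alone: the brown loaf (150 x 80 x 65 mm) lying on the riser; origin at the centre of its underside.
- jam: A bystander to leave alone: the small amber jar (56 mm wide, 70 mm tall) on the riser; origin at the centre of its underside.
- honey: A bystander to leave alone: the amber jar (64 mm wide, 90 mm tall) on the counter between the crumb box and the riser; origin at the centre of its underside.
- oil: A bystander to leave alone: the green bottle (60 mm wide, 160 mm tall) behind the amber jar, in the middle of the counter; origin at the centre of its underside.
- bowl: A bystander to leave alone: the white bowl (120 mm wide, 55 mm tall) at the front right; origin at the centre of its underside.
- roll: A bystander to leave alone: the bread roll (100 x 75 x 50 mm) on the left; origin at the centre of its underside.
- biscuits: A bystander to leave alone: the corked biscuit jar (90 mm wide, 130 mm tall) on the right; origin at the centre of its underside.
Not all that is in view belongs to the job. Leave any black look-alike of the board alone.

How it is judged (in metres and radians):
On the way:
1. the board lies flat on the counter, drawn out so that its middle bar is in the open (moved more than 55 mm), and the fingers do not touch it (distance of mid_bar from where it was at the start of the episode above 0.055 m and x of mid_bar in the frame of riser below -0.03 m and height (world z) of mid_bar below 0.03 m and angle between mid_bar's own z axis and vertical below 0.05 rad and contact force between the fingers and board below 0.1 N), for 0.2 s.
At the end, for the whole second after the job is handed in: The board lies flat (within 0.03 rad) on both ledges (height within 3 mm), end bar towards the narrow rail, slid to within 6 mm of the narrow-rail end wall so that both ends are under the rails by at least 5 mm, released and at rest (x of mid_bar in the frame of box_mid between -0.016 and -0.007 m and y of mid_bar in the frame of box_mid between -0.006 and 0.006 m and z of mid_bar in the frame of box_mid between 0.022 and 0.028 m and angle between mid_bar's own z axis and vertical below 0.03 rad and x of end_bar in the frame of box_mid below -0.07 m and contact force between the fingers and board below 0.1 N and linear speed of board below 0.02 m/s); the robot touches nothing.
It fails at once if one of the other goods shifted by more than 30 mm (distance of any of loaf, jam, honey, oil, bowl, roll, biscuits from where it was at the start of the episode above 0.03 m).
It also fails if it takes over 61 s, if anything falls off the work surface, if the arm or the gripper's body presses on something with over 40 N, if the wrist force passes 120 N, or if a joint passes its speed limit or range.

## Working session

There is one attempt and no reset: what is moved stays moved. The work goes in short steps, Python scripts to look and compute and a shell command to move; the robot and the scene stay as the last step left them, time stands still between calls to the robot, and variables do not carry over. Pictures are saved under pics/ and viewed, at most 10 in all, crops included, and the job is handed in when it is done.

```bash
mkdir -p pics
python3 - <<'E'
from rig import bot
import cv2,numpy as np
ims=[]
for c in("scene","top"):
    f=bot.grab_frame(c); cv2.imwrite(f"pics/{c}0.png",f["img"][:,:,::-1]); print(c,f["fx"],f["cx"],f["cy"],np.round(f["R"],3).tolist(),np.round(f["t"],3).tolist())
    for n in("board","mid_bar","end_bar","crumb_box","riser","honey","oil"):
        print(n,[(round(d["conf"],2),(np.array(d["rect"])*[560,420,560,420]).round().tolist()) for d in bot.boxes_of(c,n)][:3])
s=bot.observe();print(s["time"],np.round(s["orientation"],3).tolist(),s["eef_pos"],s["wrist_force"])
E
```

```text
scene 421.1754715364061 279.3821372875839 206.65327235614976 [[-0.79, 0.613, 0.015], [0.425, 0.565, -0.708], [-0.442, -0.553, -0.706]] [0.423, -0.15, 1.703]
board [(0.6, [292.0, 183.0, 341.0, 230.0]), (0.58, [221.0, 172.0, 244.0, 191.0])]
mid_bar [(0.8, [220.0, 172.0, 244.0, 196.0]), (0.69, [292.0, 183.0, 343.0, 228.0])]
end_bar [(0.71, [289.0, 183.0, 341.0, 232.0]), (0.63, [219.0, 173.0, 244.0, 193.0])]
crumb_box [(0.77, [275.0, 251.0, 365.0, 332.0]), (0.35, [210.0, 230.0, 232.0, 273.0])]
riser [(0.61, [149.0, 162.0, 243.0, 234.0])]
honey [(0.65, [266.0, 212.0, 286.0, 243.0])]
oil [(0.78, [211.0, 229.0, 229.0, 272.0])]
top 449.9825256279265 278.9183910681488 205.25909974160976 [[0.005, -1.0, -0.0], [-0.993, -0.005, -0.119], [0.119, 0.001, -0.993]] [0.003, 0.546, 1.5]
board [(0.85, [256.0, 227.0, 306.0, 295.0]), (0.59, [349.0, 187.0, 382.0, 216.0]), (0.35, [331.0, 129.0, 363.0, 177.0])]
mid_bar [(0.94, [257.0, 228.0, 305.0, 297.0]), (0.86, [349.0, 188.0, 382.0, 215.0])]
end_bar [(0.89, [348.0, 188.0, 381.0, 216.0]), (0.64, [255.0, 229.0, 304.0, 294.0]), (0.47, [268.0, 125.0, 288.0, 151.0])]
crumb_box [(0.85, [175.0, 149.0, 223.0, 228.0])]
riser [(0.72, [320.0, 124.0, 403.0, 195.0])]
honey [(0.73, [266.0, 190.0, 289.0, 211.0])]
oil [(0.93, [268.0, 124.0, 291.0, 151.0])]
0.8 [[-0.923, 0.386, -0.0], [0.386, 0.923, -0.0], [-0.0, -0.0, -1.0]] [0.26990302 0.64588159 0.21391191] [-0.67561321 -1.13746883  0.02083157]
```

Run:
```python
import cv2
a=cv2.imread("pics/top0.png")[110:310,150:420]
cv2.imwrite("pics/topc.png",cv2.resize(a,None,fx=2.95,fy=2.95,interpolation=cv2.INTER_CUBIC))
```

```text
(no output)
```

View pics/topc.png

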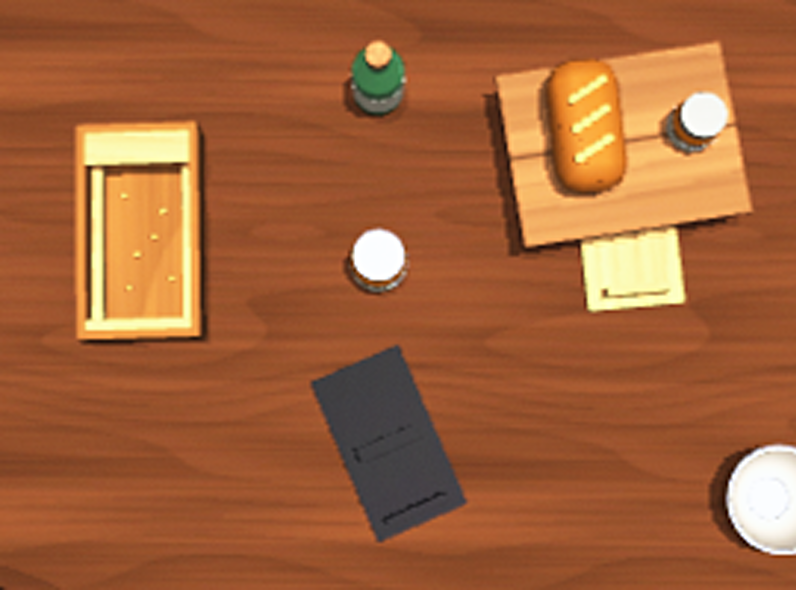

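View pics/scene0.png

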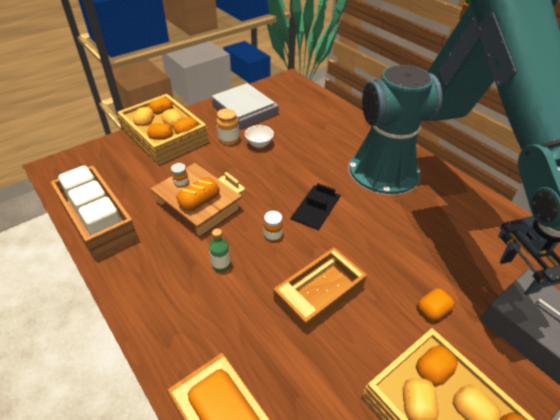

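The top crop shows two candidates. The black look-alike is at full-image (282,260). The pale plate is at (365,202), with its end bar in front of the riser, so I choose the pale one. The crumb box is at left (198,188), with its wide rail at the far end.

```bash
cat > h.py <<'E'
from rig import bot
import numpy as np,cv2
def ray(f,uv,z):
    R=np.array(f["R"]);t=np.array(f["t"]);C=-R.T@t
    d=R.T@np.array([(uv[0]-f["cx"])/f["fx"],(uv[1]-f["cy"])/f["fy"],1])
    return (C+d*(z-C[2])/d[2])[:3]
def proj(f,X):
    p=np.array(f["R"])@np.array(X)+np.array(f["t"]);return p[0]/p[2]*f["fx"]+f["cx"],p[1]/p[2]*f["fy"]+f["cy"]
E
python3 - <<'E'
from h import *
f=bot.grab_frame("top")
c=lambda u,v,z:ray(f,(u/2.95+150,v/2.95+110),z)
for n,z,P in(("board",.008,[(588,311),(685,302),(580,240),(678,228)]),("endbar",.038,[(604,292),(668,290)]),("riser",.07,[(527,247),(750,212),(497,77),(719,42)]),("box",.064,[(76,125),(198,121),(201,338),(78,339)]),("honey",.09,[(378,256)]),("oil",.16,[(378,53)]),("bowl",.055,[(780,499)]),("black",.008,[(311,382),(399,346),(465,502),(380,541)])):
    W=np.array([c(u,v,z)[:2] for u,v in P]);print(n,W.round(3).tolist(),W.mean(0).round(3))
E
```

```text
board [[0.515, -0.238], [0.526, -0.351], [0.599, -0.229], [0.613, -0.345]] [ 0.563 -0.291]
endbar [[0.534, -0.252], [0.536, -0.325]] [ 0.535 -0.288]
riser [[0.581, -0.16], [0.622, -0.413], [0.778, -0.127], [0.82, -0.383]] [ 0.7   -0.271]
box [[0.721, 0.356], [0.726, 0.216], [0.476, 0.207], [0.475, 0.345]] [0.599 0.281]
honey [[0.567, 0.008]] [0.567 0.008]
oil [[0.779, 0.009]] [0.779 0.009]
bowl [[0.3, -0.441]] [ 0.3   -0.441]
black [[0.43, 0.086], [0.473, -0.017], [0.293, -0.093], [0.249, 0.004]] [ 0.361 -0.005]
```

```bash
python3 -m handwheel '[{"delta_pos":[0,0,-1.2],"delta_rot":[0,0,0.162],"gripper":1},{"delta_pos":[0,0,-1.2],"delta_rot":[0,0,0.162],"gripper":1},{"delta_pos":[0,0,-1.2],"delta_rot":[0,0,0.162],"gripper":1},{"delta_pos":[0,0,-1.2],"delta_rot":[0,0,0.162],"gripper":1},{"delta_pos":[0,0,-1.2],"delta_rot":[0,0,0.162],"gripper":1},{"delta_pos":[0,0,-1.2],"delta_rot":[0,0,0.162],"gripper":1},{"delta_pos":[0,0,-1.2],"delta_rot":[0,0,0.162],"gripper":1},{"delta_pos":[-4.7,3.9,0],"delta_rot":[0,0,0],"gripper":1},{"delta_pos":[-4.7,3.9,0],"delta_rot":[0,0,0],"gripper":1},{"delta_pos":[-4.7,3.9,0],"delta_rot":[0,0,0],"gripper":1},{"delta_pos":[-4.7,3.9,0],"delta_rot":[0,0,0],"gripper":1},{"delta_pos":[-4.7,3.9,0],"delta_rot":[0,0,0],"gripper":1},{"delta_pos":[-4.7,3.9,0],"delta_rot":[0,0,0],"gripper":1},{"delta_pos":[-4.7,3.9,0],"delta_rot":[0,0,0],"gripper":1},{"delta_pos":[-4.7,3.9,0],"delta_rot":[0,0,0],"gripper":1},{"delta_pos":[0,0,0],"delta_rot":[0,0,0],"gripper":1},{"delta_pos":[0,0,0],"delta_rot":[0,0,0],"gripper":1}]'
python3 - <<'E'
from h import *
f=bot.grab_frame("wrist");cv2.imwrite("pics/w1.png",f["img"][:,:,::-1]);np.save("w1.npy",f,allow_pickle=True)
R=np.array(f["R"]);print((-R.T@f["t"]).round(3),R.round(3).tolist(),bot.observe()["time"])
E
```

```text
time: 2.98
eef_pos: [0.5968, 0.2831, 0.2978]
orientation: [[-0.04, 0.999, -0.0], [0.999, 0.04, 0.0], [0.0, -0.0, -1.0]]
wrist_force: [-0.1, 0.0, 0.9]
finger_gap: 0.998
grasp_force: 0.0
[0.595 0.348 0.469] [[0.999, 0.041, -0.0], [0.04, -0.971, 0.235], [0.01, -0.235, -0.972]] 3.025
```

View pics/w1.png

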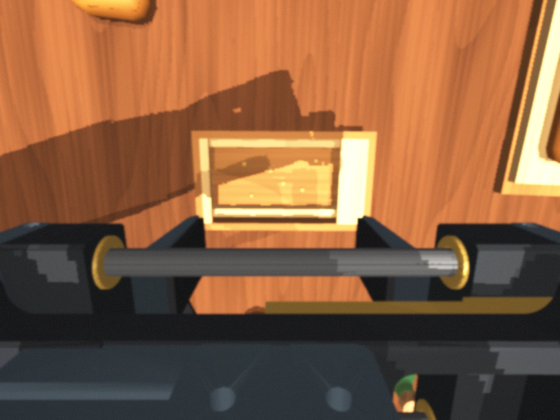

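The wrist picture shows the crumb box with outer top corners near (192,132), (377,131), (371,230) and (203,230). I'll zoom in for subpixel corners.

Run:
```python
import cv2
a=cv2.imread("pics/w1.png")[115:245,180:390]
cv2.imwrite("pics/w1c.png",cv2.resize(a,None,fx=3.8,fy=3.8,interpolation=cv2.INTER_NEAREST))
```

```text
(no output)
```

View pics/w1c.png

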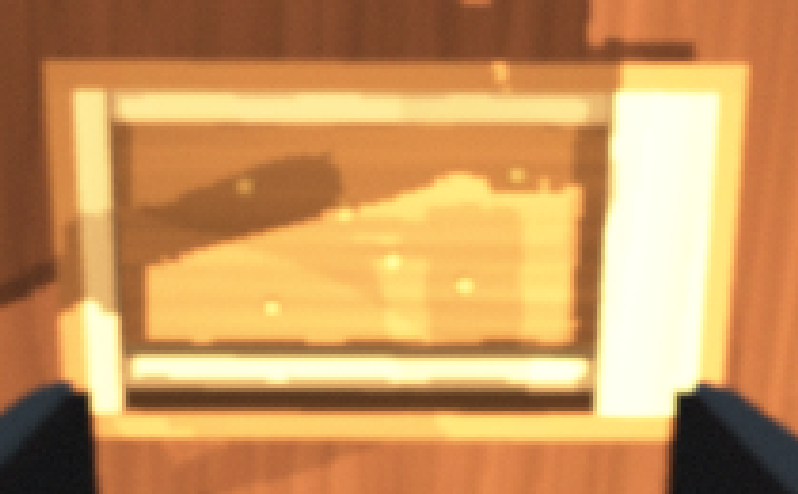

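Run:
```python
from h import *
f=np.load("w1.npy",allow_pickle=True).item()
c=lambda u,v,z=.064:ray(f,(u/3.8+180-.5,v/3.8+115-.5),z)[:2].round(4)
P=dict(wt=(611,93),wb=(596,413),nt=(107,90),nb=(122,413),ul=(44,62),ur=(748,64),bl=(95,440),br=(672,441))
W={k:c(*v) for k,v in P.items()};print(W)
print("opening",W['wt']-W['nt'],W['wb']-W['nb'],"inner w",W['wt']-W['wb'],W['nt']-W['nb'],"outer",W['ul']-W['ur'])
th=np.arctan2(*(W['ur']-W['ul'])[::-1]),np.arctan2(*(W['br']-W['bl'])[::-1]),np.arctan2(*(W['wt']-W['nt'])[::-1]);print("yaw",th)
t=np.mean(th);m=(W['wt']+W['wb']+W['nt']+W['nb'])/4
print("opening mid",m,"box ctr",m+.0125*np.array([np.cos(t),np.sin(t)]))
```

```text
{'wt': array([0.6754, 0.3424]), 'wb': array([0.6802, 0.2249]), 'nt': array([0.4985, 0.3362]), 'nb': array([0.5021, 0.2176]), 'ul': array([0.4766, 0.3448]), 'ur': array([0.7223, 0.3542]), 'bl': array([0.4918, 0.2065]), 'br': array([0.7099, 0.215 ])}
opening [0.1769 0.0062] [0.1781 0.0073] inner w [-0.0048  0.1175] [-0.0036  0.1186] outer [-0.2457 -0.0094]
yaw (np.float64(0.03823938882353466), np.float64(0.03895323426903264), np.float64(0.03503370970457637))
opening mid [0.58905  0.280275] box ctr [0.60154125 0.2807425 ]
```

```bash
python3 -m handwheel '[{"delta_pos":[-5.7,-0.9,0.4],"delta_rot":[0,0,0],"gripper":0.5},{"delta_pos":[-5.7,-0.9,0.4],"delta_rot":[0,0,0],"gripper":0.5},{"delta_pos":[-5.7,-0.9,0.4],"delta_rot":[0,0,0],"gripper":0.5},{"delta_pos":[-5.7,-0.9,0.4],"delta_rot":[0,0,0],"gripper":0.5},{"delta_pos":[-5.7,-0.9,0.4],"delta_rot":[0,0,0],"gripper":0.5},{"delta_pos":[-5.7,-0.9,0.4],"delta_rot":[0,0,0],"gripper":0.5},{"delta_pos":[-5.7,-0.9,0.4],"delta_rot":[0,0,0],"gripper":0.5},{"delta_pos":[-5.7,-0.9,0.4],"delta_rot":[0,0,0],"gripper":0.5},{"delta_pos":[-5.7,-0.9,0.4],"delta_rot":[0,0,0],"gripper":0.5},{"delta_pos":[-5.7,-0.9,0.4],"delta_rot":[0,0,0],"gripper":0.5},{"delta_pos":[0,0,0],"delta_rot":[0,0,-0.06],"gripper":0.5},{"delta_pos":[0,0,0],"delta_rot":[0,0,0],"gripper":0.5}]'
python3 - <<'E'
from h import *
f=bot.grab_frame("wrist");np.save("w2.npy",f,allow_pickle=True)
a=f["img"][50:260,150:430,::-1]
cv2.imwrite("pics/w2.png",cv2.resize(a,None,fx=2.8,fy=2.8,interpolation=cv2.INTER_NEAREST))
E
```

```text
time: 4.53
eef_pos: [0.5307, -0.2894, 0.2579]
orientation: [[-0.101, 0.995, -0.0], [0.995, 0.101, 0.0], [0.0, -0.0, -1.0]]
wrist_force: [-0.5, 0.2, 0.6]
finger_gap: 0.498
grasp_force: 0.0
```

View pics/w2.png

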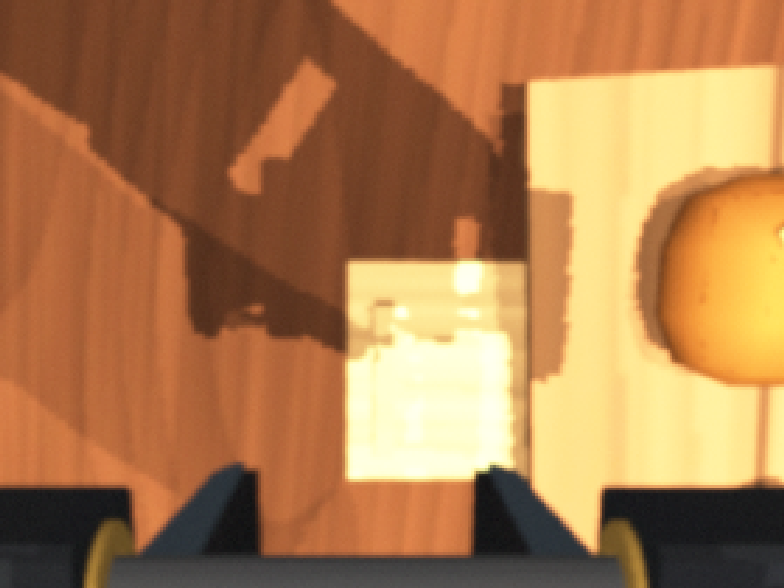

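The pale board shows clearly in this picture. Its near-end edge is at crop u≈345, with sides at v≈260 and 480. The end bar is at about (382,300) and the riser edge at u≈527.

Run:
```python
from h import *
f=np.load("w2.npy",allow_pickle=True).item()
c=lambda u,v,z:ray(f,(u/2.8+150-.5,v/2.8+50-.5),z)[:2].round(4)
A,B,C,D=c(345.5,261,.008),c(346,480,.008),c(524,261,.008),c(475,481,.008)
print(A,B,A-B,"yaws",np.arctan2(-(A-B)[0],(A-B)[1]),np.arctan2(*(C-A)[::-1]),np.arctan2(*(D-B)[::-1]))
print("riser",c(527,80,.07),c(529,480,.07))
t=np.mean([np.arctan2(-(A-B)[0],(A-B)[1]),np.arctan2(*(C-A)[::-1])])
e=np.array([np.cos(t),np.sin(t)]);m=(A+B)/2
print("t",t,"endbar",m+.018*e,"mid",m+.1*e,"bar far end top",c(384,301,.038), m+.018*e+.037*np.array([-e[1],e[0]]))
s=bot.observe();R=np.array(s["orientation"]);print("tool delta",R.T@(np.r_[m+.018*e,.0105]-s["eef_pos"]))
```

```text
[ 0.5162 -0.2401] [ 0.5274 -0.3532] [-0.0112  0.1131] yaws 0.09870559903298741 0.10269520977840649 0.09384121262933667
riser [ 0.5834 -0.159 ] [ 0.6091 -0.3258]
t 0.10070040440569694 endbar [ 0.53970881 -0.29484045] mid [ 0.6212934  -0.28659697] bar far end top [ 0.5364 -0.2554] [ 0.53598919 -0.2580279 ]
tool delta [-0.00663177  0.00827642  0.24748228]
```

```bash
python3 -m handwheel '[{"delta_pos":[-0.65,0.8,2.5],"delta_rot":[0,0,0],"gripper":0.5},{"delta_pos":[0,0,4],"delta_rot":[0,0,0],"gripper":0.5},{"delta_pos":[0,0,5],"delta_rot":[0,0,0],"gripper":0.5},{"delta_pos":[0,0,5],"delta_rot":[0,0,0],"gripper":0.5},{"delta_pos":[0,0,4],"delta_rot":[0,0,0],"gripper":0.5},{"delta_pos":[0,0,2.5],"delta_rot":[0,0,0],"gripper":0.5},{"delta_pos":[0,0,1.7],"delta_rot":[0,0,0],"gripper":0.5},{"delta_pos":[0,0,0],"delta_rot":[0,0,0],"gripper":0.5},{"delta_pos":[0,0,0],"delta_rot":[0,0,0],"gripper":0},{"delta_pos":[0,0,0],"delta_rot":[0,0,0],"gripper":0},{"delta_pos":[0,0,0],"delta_rot":[0,0,0],"gripper":0},{"delta_pos":[0,0,0],"delta_rot":[0,0,0],"gripper":0},{"delta_pos":[0,0,0],"delta_rot":[0,0,0],"gripper":0}]'
```

```text
time: 6.2
eef_pos: [0.5393, -0.2961, 0.0114]
orientation: [[-0.101, 0.995, 0.0], [0.995, 0.101, -0.0], [-0.0, 0.0, -1.0]]
wrist_force: [-1.1, 0.9, 6.9]
finger_gap: 0.11
grasp_force: 30.0
```

```bash
python3 -m handwheel '[{"delta_pos":[0,-0.8,0],"delta_rot":[0,0,0],"gripper":0},{"delta_pos":[0,-1.5,0],"delta_rot":[0,0,0],"gripper":0},{"delta_pos":[0,-2,0],"delta_rot":[0,0,0],"gripper":0},{"delta_pos":[0,-2,0],"delta_rot":[0,0,0],"gripper":0},{"delta_pos":[0,-2,0],"delta_rot":[0,0,0],"gripper":0},{"delta_pos":[0,-2,0],"delta_rot":[0,0,0],"gripper":0},{"delta_pos":[0,-1,0],"delta_rot":[0,0,0],"gripper":0},{"delta_pos":[0,0,0],"delta_rot":[0,0,0],"gripper":0}]'
python3 -m handwheel '[{"delta_pos":[0,0,0],"delta_rot":[0,0,0],"gripper":0.4},{"delta_pos":[0,0,0],"delta_rot":[0,0,0],"gripper":0.4},{"delta_pos":[0,0,0],"delta_rot":[0,0,0],"gripper":0.4},{"delta_pos":[0,0,-1],"delta_rot":[0,0,0],"gripper":0.5},{"delta_pos":[0,0,-3],"delta_rot":[0,0,0],"gripper":0.5},{"delta_pos":[0,2,-5],"delta_rot":[0,0,0],"gripper":0.5},{"delta_pos":[0,3,-5],"delta_rot":[0,0,0],"gripper":0.5},{"delta_pos":[0,3.2,-5],"delta_rot":[0,0,0],"gripper":0.5},{"delta_pos":[0,0,0],"delta_rot":[0,0,0],"gripper":0.5},{"delta_pos":[0,0,0],"delta_rot":[0,0,0],"gripper":0.5}]'
python3 - <<'E'
from h import *
f=bot.grab_frame("wrist");np.save("w3.npy",f,allow_pickle=True)
a=f["img"][50:260,150:430,::-1]
cv2.imwrite("pics/w3.png",cv2.resize(a,None,fx=2.8,fy=2.8,interpolation=cv2.INTER_NEAREST))
E
```

```text
time: 7.2
eef_pos: [0.4248, -0.3075, 0.0113]
orientation: [[-0.1, 0.995, -0.001], [0.995, 0.1, -0.0], [0.0, -0.001, -1.0]]
wrist_force: [-10.1, -5.9, 16.6]
finger_gap: 0.105
grasp_force: 30.0
time: 8.45
eef_pos: [0.5076, -0.2986, 0.2006]
orientation: [[-0.101, 0.995, -0.001], [0.995, 0.101, 0.0], [0.0, -0.001, -1.0]]
wrist_force: [0.1, 0.4, -1.8]
finger_gap: 0.495
grasp_force: 0.0
```

View pics/w3.png

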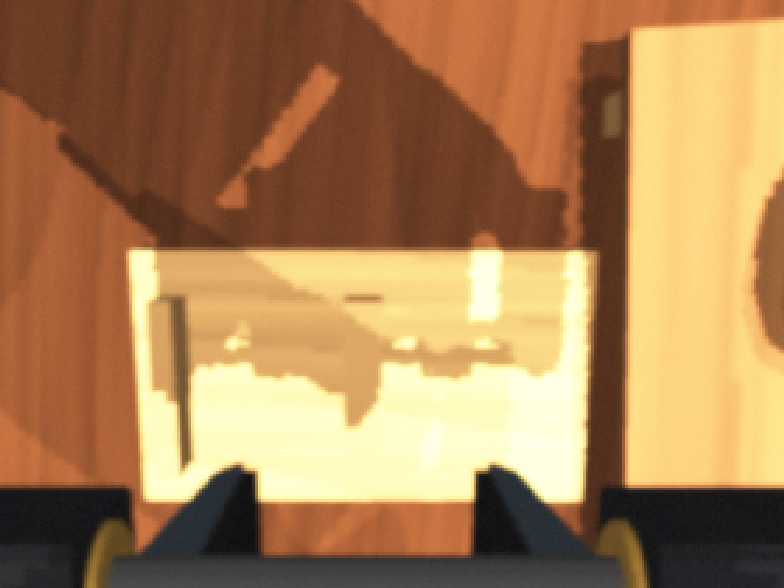

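The board lies flat and fully out in the open. Its crop corners are (127,250), (599,250), (143,502) and (584,501), and the middle bar is at about (363,300).

Run:
```python
from h import *
f=np.load("w3.npy",allow_pickle=True).item()
c=lambda u,v,z:ray(f,(u/2.8+150-.5,v/2.8+50-.5),z)[:2]
P=np.array([c(127.5,250.5,.008),c(598.5,250.5,.008),c(143.5,502,.008),c(584,501.5,.008)])
m=P.mean(0);d=P[1]-P[0]+P[3]-P[2];t=np.arctan2(d[1],d[0]);print(P.round(4).tolist(),m,t, np.linalg.norm(P[1]-P[0]),np.linalg.norm(P[2]-P[0]))
s=bot.observe();R=np.array(s["orientation"]);print("tool delta",R.T@(np.r_[m,.0105]-s["eef_pos"]))
```

```text
[[0.4009, -0.2522], [0.6016, -0.2317], [0.4121, -0.3649], [0.6139, -0.344]] [ 0.5071135  -0.29818508] 0.10260807210258817 0.20176469569016817 0.11318777767131603
tool delta [9.77017451e-05 3.13228232e-04 1.89432242e-01]
```

```bash
python3 -m handwheel '[{"delta_pos":[0,0,3],"delta_rot":[0,0,0],"gripper":0.5},{"delta_pos":[0,0,5],"delta_rot":[0,0,0],"gripper":0.5},{"delta_pos":[0,0,5],"delta_rot":[0,0,0],"gripper":0.5},{"delta_pos":[0,0,3.4],"delta_rot":[0,0,0],"gripper":0.5},{"delta_pos":[0,0,2.4],"delta_rot":[0,0,0],"gripper":0.5},{"delta_pos":[0,0,0],"delta_rot":[0,0,0],"gripper":0.5},{"delta_pos":[0,0,0],"delta_rot":[0,0,0],"gripper":0},{"delta_pos":[0,0,0],"delta_rot":[0,0,0],"gripper":0},{"delta_pos":[0,0,0],"delta_rot":[0,0,0],"gripper":0},{"delta_pos":[0,0,0],"delta_rot":[0,0,0],"gripper":0},{"delta_pos":[0,0,0],"delta_rot":[0,0,0],"gripper":0}]'
```

```text
time: 9.88
eef_pos: [0.5082, -0.299, 0.0132]
orientation: [[-0.101, 0.995, -0.0], [0.995, 0.101, -0.0], [-0.0, -0.0, -1.0]]
wrist_force: [-3.2, 0.0, 5.8]
finger_gap: 0.176
grasp_force: 30.0
```

```bash
python3 -m handwheel '[{"delta_pos":[0,-0.5,-0.5],"delta_rot":[0,0,0],"gripper":0},{"delta_pos":[0,-1.5,-0.5],"delta_rot":[0,0,0],"gripper":0},{"delta_pos":[0,-1.5,-0.5],"delta_rot":[0,0,0],"gripper":0},{"delta_pos":[0,0,-2],"delta_rot":[0,0,0],"gripper":0},{"delta_pos":[0,0,-5],"delta_rot":[0,0,0],"gripper":0},{"delta_pos":[0,0,-6],"delta_rot":[0,0,0],"gripper":0},{"delta_pos":[0,0,-6],"delta_rot":[0,0,0],"gripper":0},{"delta_pos":[0,0,-4],"delta_rot":[0,0,0.063],"gripper":0},{"delta_pos":[0,0,0],"delta_rot":[0,0,0],"gripper":0}]'
python3 -m handwheel '[{"delta_pos":[2.89,0.75,0],"delta_rot":[0,0,0],"gripper":0},{"delta_pos":[5.78,1.5,0],"delta_rot":[0,0,0],"gripper":0},{"delta_pos":[5.78,1.5,0],"delta_rot":[0,0,0],"gripper":0},{"delta_pos":[5.78,1.5,0],"delta_rot":[0,0,0],"gripper":0},{"delta_pos":[5.78,1.5,0],"delta_rot":[0,0,0],"gripper":0},{"delta_pos":[5.78,1.5,0],"delta_rot":[0,0,0],"gripper":0},{"delta_pos":[5.78,1.5,0],"delta_rot":[0,0,0],"gripper":0},{"delta_pos":[5.78,1.5,0],"delta_rot":[0,0,0],"gripper":0},{"delta_pos":[5.78,1.5,0],"delta_rot":[0,0,0],"gripper":0},{"delta_pos":[5.78,1.5,0],"delta_rot":[0,0,0],"gripper":0},{"delta_pos":[2.89,0.75,0],"delta_rot":[0,0,0],"gripper":0},{"delta_pos":[0,0,5],"delta_rot":[0,0,0],"gripper":0},{"delta_pos":[0,0,5],"delta_rot":[0,0,0],"gripper":0},{"delta_pos":[0,0,4],"delta_rot":[0,0,0],"gripper":0},{"delta_pos":[0,0,0],"delta_rot":[0,0,0],"gripper":0},{"delta_pos":[0,0,0],"delta_rot":[0,0,0],"gripper":0}]'
python3 - <<'E'
from h import *
f=bot.grab_frame("top");np.save("t4.npy",f,allow_pickle=True)
w=bot.grab_frame("wrist");np.save("w4.npy",w,allow_pickle=True)
a=cv2.resize(f["img"][130:250,150:250,::-1],None,fx=4.9,fy=4.9,interpolation=cv2.INTER_NEAREST)[:588]
b=w["img"][:400:1,:,::-1]
b=cv2.resize(b[50:260,150:430],(300,588)) if 0 else np.zeros((588,1,3),np.uint8)
cv2.imwrite("pics/t4.png",a)
E
```

```text
time: 11.0
eef_pos: [0.4748, -0.3034, 0.2627]
orientation: [[-0.037, 0.999, 0.006], [0.999, 0.037, -0.004], [-0.004, 0.006, -1.0]]
wrist_force: [0.0, -0.5, -2.7]
finger_gap: 0.175
grasp_force: 30.0
time: 13.0
eef_pos: [0.602, 0.281, 0.1194]
orientation: [[-0.038, 0.999, 0.001], [0.999, 0.038, 0.0], [0.0, 0.001, -1.0]]
wrist_force: [0.2, 0.1, -0.7]
finger_gap: 0.172
grasp_force: 30.0
```

View pics/t4.png

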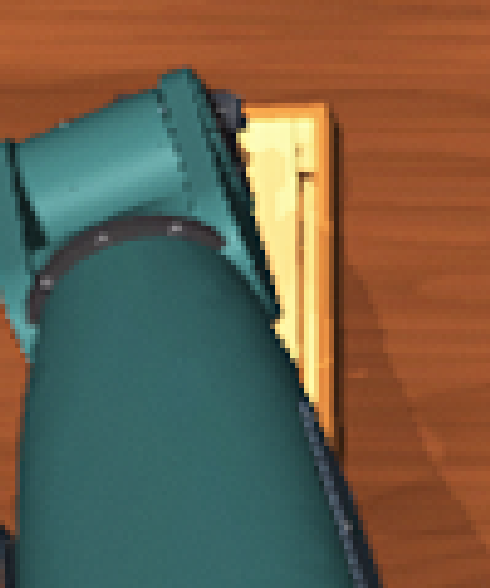

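The arm hides most of the box in this view. Only the board's right edge (about u=300, v=250) and the box's outer right edge (about u=333) can be seen. The wrist picture taken at the same pose should show more.

Run:
```python
from h import *
f=np.load("w4.npy",allow_pickle=True).item()
cv2.imwrite("pics/w4.png",cv2.resize(f["img"][60:300,110:430,::-1],None,fx=2.5,fy=2.5,interpolation=cv2.INTER_NEAREST))
t=np.load("t4.npy",allow_pickle=True).item()
B=np.array([.6020,.2810]);a=.038;R=np.array([[np.cos(a),-np.sin(a)],[np.sin(a),np.cos(a)]])
for g,v in(("board right",(.05,-.056,.1142)),("box right",(.05,-.069,.064))):
    c=B if g[1]=='o' and g[2]=='a' else np.array([.6015,.2807])
    p=proj(t,np.r_[c+R@v[:2],v[2]]);print(g,((p[0]-150+.5)*4.9,(p[1]-130+.5)*4.9))
```

```text
board right (np.float64(301.75446988684877), np.float64(193.12546747688097))
box right (np.float64(332.05458921901607), np.float64(207.81377880808915))
```

View pics/w4.png

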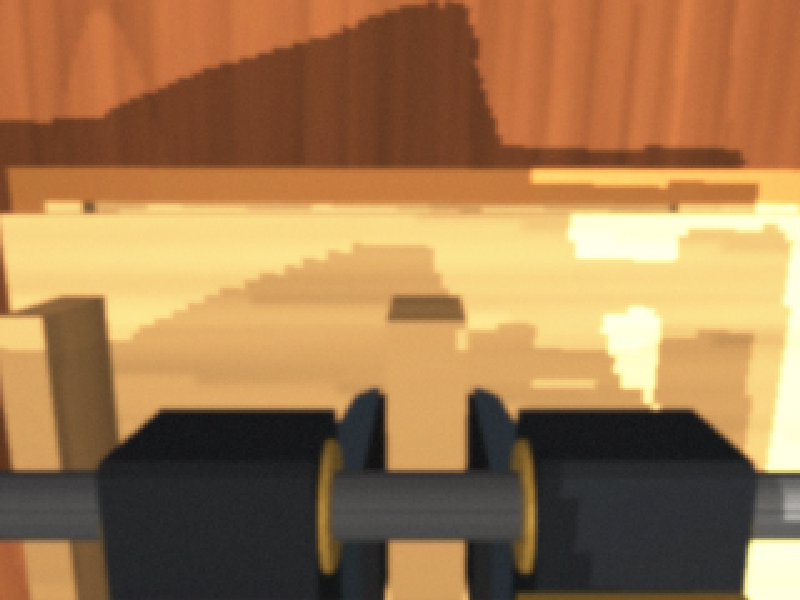

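The board's left edge is at v≈213 and the box's outer left edge at v≈168. The two are parallel, so the yaw is good. I'll compare both with prediction.

Run:
```python
from h import *
f=np.load("w4.npy",allow_pickle=True).item()
c=lambda u,v,z:ray(f,(u/2.5+110-.5,v/2.5+60-.5),z)[:2]
a=.038;n=np.array([-np.sin(a),np.cos(a)]);e=np.array([np.cos(a),np.sin(a)])
C=np.array([.6015,.2807])
for u in (60,400,740):
    print((c(u,168,.064)-C)@n,(c(u,213,.1142)-C)@n)
print("box wide inner left", [(c(u,203,.064)-C)@e for u in(88,673)], "bar x",(c(426,297,.1482)-C)@e)
```

```text
0.06941104540284714 0.05839196875928934
0.06948729484038202 0.05844063234057932
0.0695637148130888 0.05848940628349295
box wide inner left [np.float64(-0.09978416690690178), np.float64(0.07555823966058904)] bar x 0.0013037168623546505
```

```bash
cat > go.py <<'E'
import sys
from h import *
# target TCP in box x,z (mm) and pitch
X,Z,th=map(float,sys.argv[1:4]);a=.038
e=np.array([np.cos(a),np.sin(a),0]);n=np.array([-np.sin(a),np.cos(a),0])
s=bot.observe();R=np.array(s["orientation"]);p=s["eef_pos"]-np.array([.6015,.2807,0])
d=e*(X/1e3-p@e)+n*(-.0012-p@n);d[2]=Z/1e3-p[2]
y=e*np.cos(th)-np.array([0,0,np.sin(th)]);Rt=np.c_[n,y,np.cross(n,y)]
print("box xyz",(p@e*1e3).round(1),(p@n*1e3).round(1),(p[2]*1e3).round(1),"pos cm",(R.T@d*100).round(2),"rot",cv2.Rodrigues(R.T@Rt)[0].ravel().round(3),np.round(s["wrist_force"],1),s["time"])
E
python3 -m handwheel '[{"delta_pos":[-0.15,-1.4,0],"delta_rot":[0.131,0,0],"gripper":0},{"delta_pos":[0,-1.4,0],"delta_rot":[0.131,0,0],"gripper":0},{"delta_pos":[0,0,0],"delta_rot":[0,0,0],"gripper":0},{"delta_pos":[0,0,0],"delta_rot":[0,0,0],"gripper":0}]'
python3 go.py -28 73 0.262
```

```text
time: 13.6
eef_pos: [0.5741, 0.2783, 0.1204]
orientation: [[-0.038, 0.966, -0.255], [0.999, 0.037, -0.009], [0.0, -0.255, -0.967]]
wrist_force: [-0.8, -0.4, -2.3]
finger_gap: 0.175
grasp_force: 30.0
box xyz -27.5 -1.4 120.4 pos cm [0.01 1.16 4.6 ] rot [ 0.004 -0.     0.   ] [-0.8 -0.4 -2.3] 13.6
```

```bash
python3 -m handwheel '[{"delta_pos":[0,0.29,1.15],"delta_rot":[0.004,0,0],"gripper":0},{"delta_pos":[0,0.29,1.15],"delta_rot":[0,0,0],"gripper":0},{"delta_pos":[0,0.29,1.15],"delta_rot":[0,0,0],"gripper":0},{"delta_pos":[0,0.29,1.15],"delta_rot":[0,0,0],"gripper":0},{"delta_pos":[0,0,0],"delta_rot":[0,0,0],"gripper":0},{"delta_pos":[0,0,0],"delta_rot":[0,0,0],"gripper":0}]'
python3 go.py 12 72.5 0.262
```

```text
time: 14.35
eef_pos: [0.5729, 0.2783, 0.0725]
orientation: [[-0.038, 0.964, -0.262], [0.999, 0.037, -0.01], [0.0, -0.263, -0.965]]
wrist_force: [0.6, 0.3, -1.6]
finger_gap: 0.176
grasp_force: 30.0
box xyz -28.7 -1.4 72.5 pos cm [ 0.02  3.92 -1.07] rot [-0.004 -0.     0.   ] [ 0.6  0.3 -1.6] 14.35
```

No contact on the way down. Now slide the plain end under the wide rail.

```bash
python3 -m handwheel '[{"delta_pos":[0,0.78,-0.21],"delta_rot":[0,0,0],"gripper":0},{"delta_pos":[0,0.78,-0.21],"delta_rot":[0,0,0],"gripper":0},{"delta_pos":[0,0.78,-0.21],"delta_rot":[0,0,0],"gripper":0},{"delta_pos":[0,0.78,-0.21],"delta_rot":[0,0,0],"gripper":0},{"delta_pos":[0,0.78,-0.21],"delta_rot":[0,0,0],"gripper":0},{"delta_pos":[0,0,0],"delta_rot":[0,0,0],"gripper":0},{"delta_pos":[0,0,0],"delta_rot":[0,0,0],"gripper":0}]'
python3 go.py 8.5 59 0.131; python3 go.py 5.5 46 0
```

```text
time: 15.22
eef_pos: [0.6128, 0.2796, 0.0721]
orientation: [[-0.038, 0.964, -0.263], [0.999, 0.037, -0.01], [-0.0, -0.263, -0.965]]
wrist_force: [-0.3, 0.8, -1.5]
finger_gap: 0.172
grasp_force: 30.0
box xyz 11.3 -1.5 72.1 pos cm [0.03 0.07 1.34] rot [-0.135  0.    -0.   ] [-0.3  0.8 -1.5] 15.225
box xyz 11.3 -1.5 72.1 pos cm [0.03 0.13 2.67] rot [-0.266  0.    -0.   ] [-0.3  0.8 -1.5] 15.225
```

```bash
python3 -m handwheel '[{"delta_pos":[0,0.03,0.45],"delta_rot":[-0.045,0,0],"gripper":0},{"delta_pos":[0,0.02,0.45],"delta_rot":[-0.045,0,0],"gripper":0},{"delta_pos":[0,0.02,0.44],"delta_rot":[-0.045,0,0],"gripper":0},{"delta_pos":[0,0,0],"delta_rot":[0,0,0],"gripper":0},{"delta_pos":[0,0,0],"delta_rot":[0,0,0],"gripper":0}]'
python3 go.py 5.5 46 0
```

```text
time: 15.85
eef_pos: [0.6109, 0.2797, 0.0592]
orientation: [[-0.038, 0.991, -0.131], [0.999, 0.038, -0.005], [0.0, -0.131, -0.991]]
wrist_force: [0.3, -0.6, -1.4]
finger_gap: 0.173
grasp_force: 30.0
box xyz 9.4 -1.4 59.2 pos cm [ 0.02 -0.21  1.36] rot [-0.132 -0.     0.   ] [ 0.3 -0.6 -1.4] 15.85
```

```bash
python3 -m handwheel '[{"delta_pos":[0,-0.07,0.45],"delta_rot":[-0.044,0,0],"gripper":0},{"delta_pos":[0,-0.07,0.45],"delta_rot":[-0.044,0,0],"gripper":0},{"delta_pos":[0,-0.06,0.45],"delta_rot":[-0.044,0,0],"gripper":0},{"delta_pos":[0,0,0],"delta_rot":[0,0,0],"gripper":0},{"delta_pos":[0,0,0],"delta_rot":[0,0,0],"gripper":0}]'
python3 go.py -12.5 44 0
```

```text
time: 16.48
eef_pos: [0.6082, 0.2796, 0.0461]
orientation: [[-0.038, 0.999, 0.0], [0.999, 0.038, 0.0], [0.0, 0.0, -1.0]]
wrist_force: [-0.2, 0.1, -1.6]
finger_gap: 0.169
grasp_force: 30.0
box xyz 6.6 -1.3 46.1 pos cm [ 0.01 -1.91  0.21] rot [ 0. -0. -0.] [-0.2  0.1 -1.6] 16.475
```

```bash
python3 -m handwheel '[{"delta_pos":[0,-0.4,0],"delta_rot":[0,0,0],"gripper":0},{"delta_pos":[0,-0.5,0.1],"delta_rot":[0,0,0],"gripper":0},{"delta_pos":[0,-0.5,0],"delta_rot":[0,0,0],"gripper":0},{"delta_pos":[0,-0.3,0],"delta_rot":[0,0,0],"gripper":0},{"delta_pos":[0,0,0],"delta_rot":[0,0,0],"gripper":0},{"delta_pos":[0,0,0],"delta_rot":[0,0,0],"gripper":0}]'
python3 -m handwheel '[{"delta_pos":[0,-0.1,0],"delta_rot":[0,0,0],"gripper":0},{"delta_pos":[0,-0.1,0],"delta_rot":[0,0,0],"gripper":0},{"delta_pos":[0,0,0],"delta_rot":[0,0,0],"gripper":0},{"delta_pos":[0,0,0],"delta_rot":[0,0,0],"gripper":0}]'
python3 go.py -12.5 43.2 0
```

```text
time: 17.23
eef_pos: [0.5908, 0.2789, 0.0448]
orientation: [[-0.038, 0.999, 0.001], [0.999, 0.038, 0.0], [0.0, 0.001, -1.0]]
wrist_force: [-0.4, -0.2, -2.1]
finger_gap: 0.176
grasp_force: 30.0
time: 17.73
eef_pos: [0.5887, 0.2788, 0.0447]
orientation: [[-0.038, 0.999, 0.001], [0.999, 0.038, 0.0], [0.0, 0.001, -1.0]]
wrist_force: [-0.2, -0.2, -1.4]
finger_gap: 0.176
grasp_force: 30.0
box xyz -12.9 -1.4 44.7 pos cm [0.02 0.04 0.15] rot [ 0.001 -0.    -0.   ] [-0.2 -0.2 -1.4] 17.725
```

```bash
python3 -m handwheel '[{"delta_pos":[0,-0.1,0],"delta_rot":[0,0,0],"gripper":0},{"delta_pos":[0,0,0.1],"delta_rot":[0,0,0],"gripper":0},{"delta_pos":[0,0,0],"delta_rot":[0,0,0],"gripper":0},{"delta_pos":[0,0,0],"delta_rot":[0,0,0],"gripper":0}]'
python3 go.py -12.5 43.2 0
```

```text
time: 18.23
eef_pos: [0.588, 0.2788, 0.0439]
orientation: [[-0.038, 0.999, 0.002], [0.999, 0.038, 0.0], [0.0, 0.002, -1.0]]
wrist_force: [4.5, 0.1, -0.8]
finger_gap: 0.175
grasp_force: 30.0
box xyz -13.5 -1.3 43.9 pos cm [0.01 0.1  0.07] rot [ 0.002 -0.    -0.   ] [ 4.5  0.1 -0.8] 18.225
```

The board now touches the narrow-end wall. Lower the last bit, let go and rise.

```bash
python3 -m handwheel '[{"delta_pos":[0,0.05,0.07],"delta_rot":[0,0,0],"gripper":0},{"delta_pos":[0,0,0],"delta_rot":[0,0,0],"gripper":0},{"delta_pos":[0,0,0],"delta_rot":[0,0,0],"gripper":0.35},{"delta_pos":[0,0,0],"delta_rot":[0,0,0],"gripper":0.35},{"delta_pos":[0,0,0],"delta_rot":[0,0,0],"gripper":0.35},{"delta_pos":[0,0,-1],"delta_rot":[0,0,0],"gripper":0.35},{"delta_pos":[0,0,-4],"delta_rot":[0,0,0],"gripper":0.35},{"delta_pos":[0,0,-6],"delta_rot":[0,0,0],"gripper":0.35},{"delta_pos":[0,0,-6],"delta_rot":[0,0,0],"gripper":0.35},{"delta_pos":[0,0,-6],"delta_rot":[0,0,0],"gripper":0.35},{"delta_pos":[0,0,0],"delta_rot":[0,0,0],"gripper":0.5},{"delta_pos":[0,0,0],"delta_rot":[0,0,0],"gripper":0.5}]'
python3 - <<'E'
from h import *
f=bot.grab_frame("wrist");np.save("w5.npy",f,allow_pickle=True)
cv2.imwrite("pics/w5.png",cv2.resize(f["img"][60:290,140:440,::-1],None,fx=2.6,fy=2.6,interpolation=cv2.INTER_NEAREST))
E
```

```text
time: 19.73
eef_pos: [0.5876, 0.2786, 0.273]
orientation: [[-0.038, 0.999, 0.001], [0.999, 0.038, 0.0], [0.0, 0.001, -1.0]]
wrist_force: [-0.9, -1.1, -0.3]
finger_gap: 0.499
grasp_force: 0.0
```

View pics/w5.png

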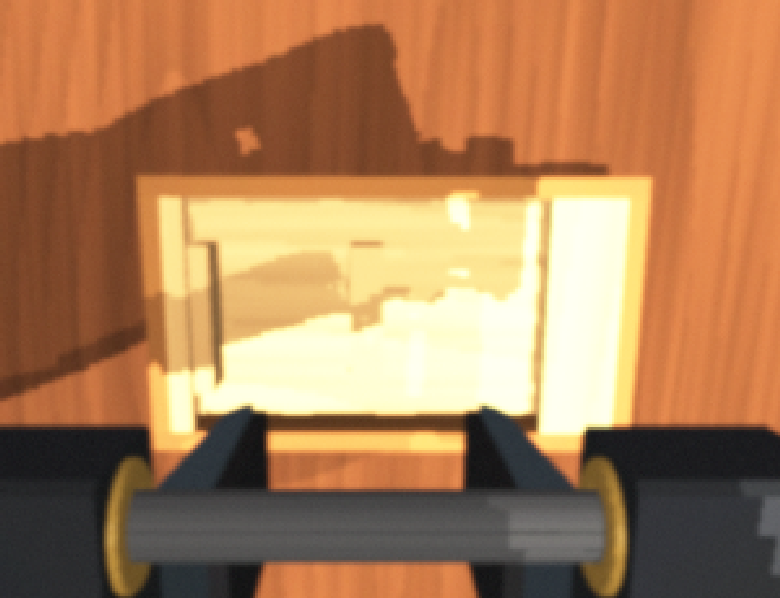

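The board lies flat on the ledges with both ends under the rails. The middle bar's top edge is at u 350–382, v≈242. I'll check its x, then hand in if it is within limits.

Run:
```python
from h import *
f=np.load("w5.npy",allow_pickle=True).item()
c=lambda u,v,z:ray(f,(u/2.6+140-.5,v/2.6+60-.5),z)[:2]
a=.038;e=np.array([np.cos(a),np.sin(a)]);n=np.array([-e[1],e[0]]);C=np.array([.6015,.2807])
x=(c(366,242,.072)-C)@e;y=(c(366,242,.072)-C)@n-.037;print(x,y)
if -.0155<x<-.0085: print(bot.finish_job())
```

```text
-0.012884337484090952 0.001710953726053066
the job is handed in; nothing more can be done
None
```

The slicing board is home in the crumb box and the job is handed in: it lies flat, let go, with both ends under the rails and its middle bar measured 12.9 mm to -x of box_mid (home is 13 mm); the verdict was not shown.

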